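# Park the rolling pin against the stop rail and chock it

## Robot

A 6-joint arm with a two-finger parallel gripper is mounted at the origin on a cart in front of the work surface, level with it; the furniture and walls round the work are solid. World frame = base frame: x ahead of the robot, y to its left, z up, the work surface at z = 0. Lengths are in m, angles in rad, forces in N, time in s.
With the tool pointing down it reaches from about 0.35 to 0.975 m from the base axis. Payload 4.9 kg.
Tool frame: the origin (TCP) lies between the finger pads; the fingertips stand 22 mm ahead of it and the grasp point (between the pads) lies 3 mm ahead of it; z points along the fingers, y is the line along which they close (so a half turn about z gives the same grasp; the last joint's range is limited). The gripper opens to 85 mm and grips with 20 to 120 N. Pads are 22 mm wide; open, the fingers measure 114 mm over their backs; the gripper's body (76 mm by 85 mm) begins 54 mm behind the grasp point. The pads swing forward as they close: fully open they stand 13 mm farther back than shut.
Start: joints at [1.086, 0.053, 1.613, -0, 1.476, -0.119], TCP at [0.224, 0.584, 0.253] pointing down, gripper open.
Joint ranges: [-3.01, 3.01], [-1.01, 2.22], [0.06, 2.58], [-1.02, 4.17], [0.09, 2.62], [-3.14, 3.14]. Speed limits (rad/s): [2.57, 2.57, 3.14, 3.14, 3.14, 3.14].

## Interface

Orientations are given as a unit quaternion [w, x, y, z].
In Python, from plant import state, grab_frame, get_calibration, job_done, recognise, regions_of gives the robot as it stands.
- The arm moves only by the tool apply_moves, never from a script. Its argument "targets" is a list of rows, each an object with "translation": the shift along the tool's x, y, z normalised to -1 to 1, where 1 is 100 mm, a list of three; "twist": the turn about the tool's z normalised to -1 to 1, where 1 is 0.1 rad; "hand": the opening, from 0 (shut) to 1 (fully open). A call has 1 to 8 rows; each row shifts and turns the commanded pose from where the row before left it, along the tool's axes as they then stand; what a row does not reach is not made up. A row lasts 1/10 s, in which the tool goes at most 50 mm and 8.59 degrees, less where a joint would pass 70% of its speed; a pose out of reach is approached as far as the arm can. A call with a number of a shift or a turn outside -1 to 1 is refused whole. A call with a gripper value outside its range is refused whole. The fingers move at their own pace and stop on an object; the grip force is fixed at half the most. Time passes only in rows, so rows that do not move let the fingers close. It gives the time, the measured TCP pose, the force, the opening and the grip force at its end, in the units of the state.
- state(): the state, without advancing time (a new reading comes with each control period).
- grab_frame(name): name is "scene" or "top"; returns the picture (400x640x3 uint8, red, green, blue); there is no depth.
- get_calibration(name): a dict with "camera_matrix" (3x3 intrinsics, pixels), "D" ([k1, k2, p1, p2, k3] as OpenCV has them; the pictures are not rectified), "pose" (4x4, takes a point from camera to world coordinates). Camera axes: x right, y up, looking along -z (the intrinsics and any distortion apply to the point x, -y, -z); pixel columns grow to the right and rows downward; lengths in m; the calibration is good to about 2 mm. A picture is of the moment at which its call begins. get_calibration takes no time and is no camera call.
- job_done(): hands the job in; it is judged then, once.
Trained networks look in the newest picture that a camera, given by its name, has taken for a name from the list of things; names that differ only in an ending like _2 or _b are one class to them, and where a whole thing is asked for, a point or a joint stands for the part that bears it (a point fixed in the world has none). Each returns a list of dicts, best first, with "score" (0 to 1); they miss things now and then, are a little off and sometimes report something else, mostly with a low value. They report only what shows in the picture. A call takes as long as a camera call.
- recognise(camera, query): "point" ([x, y, z] in m, in world coordinates, good to about 4 mm: the middle of the surface that is visible of it).
- regions_of(camera, query): "pixels" (400x640 bool, what is visible of it).
The state is a dict: "time": time; "joint_pos": joint angles; "joint_vel": joint speeds; "joint_efforts": joint torques, N m; "tool_pos": TCP position; "tool_rot": TCP orientation; "contact_force": force on the tool from outside, world axes, zero at the start; "ft_torque": the same for the moment, N m; "gripper_width": opening from 0.0 (shut) to 1.0 (fully open); "grasp_force": force on a finger pad.
Only numpy, scipy, OpenCV 4.12 (cv2) and the standard library are available. Lean on these libraries where they do the work, as an engineer would, in place of code of your own. Each camera call takes 0.05 s, during which the arm holds its last target. There are 200 camera calls.

## Task

Park the rolling pin on the pastry board: roll it slowly along the board by pushing its side, without lifting or dragging it, until it meets the red face strip of the stop rail, then feel it home with a light steady push of about 8 newtons for a good second (never anywhere near 15). Back off leaving it lying flush at the rail, and stand the salt shaker upright on the board close behind the pin, touching it or within a few millimetres, midway along its barrel, so that it cannot roll back. Leave the other things where they are.

Things in the scene. Friction and masses are not known exactly. Their poses are not given: they have to be found in the camera images.
- pastry_board: fixed pale wooden pastry board lying flat on the worktop, 220 (its x) x 320 (its y) x 16 mm thick; origin at the centre of its underside, so its top is 16 mm above the origin; its +y points along the rolling direction, towards the stop rail
- stop_rail: dark wooden rail fixed across the board's +y end, 210 mm along x, 16 thick, 34 above the board's top; origin mid near (-y) face, at board-top level; axes as the board's. The pin meets not it but the red face strip before it (parallel, 200 mm long, 30 high), rigid, its front 4 to 14 mm proud of the rail's near face, different each time, not given: feel for it. 1 mm beyond touch adds 3 N or more
- rolling_pin: loose wooden rolling pin, about 0.2 kg, lying across the board; cylindrical barrel 48 mm thick, 150 mm long, and a 30 mm handle (21 mm thick) at each end; origin at the barrel's centre, 24 mm above the board's top; x is its axis, y and z turn as it rolls. Rolling it takes under 3 N, squaring it up to 5 N; knocked at 0.1 m/s it runs on about 1 cm and stops
- shaker_mid (a point): centre (half-way up) of the loose salt shaker standing on the worktop right of the board: grey round glass shaker with a paler domed top, 44 mm diameter up to 74 mm, then narrowing to a 34 mm top, 90 mm tall, 0.1 kg; z is up; this point is 45 mm above its foot
- egg_timer: bystander: loose white kitchen timer, 66 mm diameter, 60 mm tall; origin at the centre of its underside
- butter_dish: bystander: loose white butter dish, 92 x 155 x 80 mm; origin at the centre of its underside
- mug_blue: bystander: loose pale mug, 86 x 122 x 96 mm; origin at the centre of its underside

How it is judged:
On the way, in this order (a step that is already met when the one before it is completed fails the run):
1. the pin has been rolled, not dragged: it has turned by a quarter turn or so about its axis (angle between rolling_pin's own z axis and vertical above 1.2 rad).
2. at the rail, the fingers press the resting pin home with a steady 5 to 12 N for 0.7 s (contact force between the fingers and rolling_pin between 5 and 12 N and linear speed of rolling_pin below 0.01 m/s and y of rolling_pin in the frame of stop_rail above -0.042 m and angle between the x axis of rolling_pin and the x axis of stop_rail, either way round below 0.05 rad), for 0.7 s.
At the end, for the whole second after the job is handed in: The pin lies at rest at the rail (its centre at most 42 mm from the rail's near face), its axis within 0.05 rad of the rail, its middle within 35 mm of the rail's middle; the shaker stands upright on the board behind it, its centre within 60 mm of the barrel's centre (touching is 46) (y of rolling_pin in the frame of stop_rail above -0.042 m and angle between the x axis of rolling_pin and the x axis of stop_rail, either way round below 0.05 rad and x of rolling_pin in the frame of stop_rail between -0.035 and 0.035 m and linear speed of rolling_pin below 0.01 m/s and horizontal distance between shaker_mid and rolling_pin below 0.06 m and z of shaker_mid in the frame of stop_rail between 0.04 and 0.05 m and angle between shaker_mid's own z axis and vertical below 0.08 rad).
It fails at once if the fingers push on the pin with more than 15 N (contact force between the fingers and rolling_pin above 15 N).
It fails at once if the pin is rolled or let run faster than 0.2 m/s (linear speed of rolling_pin above 0.2 m/s).
It fails at once if the pin is lifted off the board or falls off it (z of rolling_pin in the frame of stop_rail above 0.032 m or z of rolling_pin in the frame of stop_rail below 0.015 m).
It fails at once if the timer, butter dish or mug is shifted by more than 15 mm (distance of any of egg_timer, butter_dish, mug_blue from where it was at the start of the episode above 0.015 m).
It fails at once if the shaker is tipped over (angle between shaker_mid's own z axis and vertical above 0.6 rad).
It also fails if it takes over 72 s, if anything falls off the work surface, if the arm or the gripper's body presses on something with over 40 N, if the wrist force passes 120 N, or if a joint passes its speed limit or range.

## Working session

There is one attempt and no reset: what is moved stays moved. The work goes in short steps, Python scripts to look and compute and a tool call to move; the robot and the scene stay as the last step left them, time stands still between calls to the robot, and variables do not carry over. Pictures are saved under pics/ and viewed, at most 11 in all, crops included, and the job is handed in when it is done.

Besides the shell and the picture viewer there is one more tool, called after "Request:" by a JSON object that holds its "name" and its "arguments", one argument or row to a line. apply_moves: Moves the arm, as the interface text tells. Its arguments: {"type":"object","properties":{"targets":{"type":"array"}},"required":["targets"]}

```bash
mkdir -p pics; cat > h.py <<'E'
from plant import *
import numpy as np,cv2
def cal(n):
    c=get_calibration(n);return np.array(c["camera_matrix"]),np.array(c["D"]),np.array(c["pose"])
def toplane(n,uv,z):
    K,D,P=cal(n);u=cv2.undistortPoints(np.array(uv,float).reshape(-1,1,2),K,D).reshape(-1,2)
    d=np.c_[u[:,0],-u[:,1],-np.ones(len(u))]@P[:3,:3].T;o=P[:3,3]
    return o+d*((z-o[2])/d[:,2])[:,None]
def save(n,f):
    im=grab_frame(n);cv2.imwrite(f,im[:,:,::-1]);return im
E
python3 - <<'E'
from h import *
save("top","pics/t1.png");save("scene","pics/s1.png")
for n in("top","scene"):
    print(n,cal(n)[2].round(3).tolist())
    for q in("pastry_board","stop_rail","rolling_pin","shaker_mid","egg_timer","butter_dish","mug_blue"):
        r=recognise(n,q);print(q,[(np.round(x["point"],3).tolist(),round(x["score"],2)) for x in r[:2]])
s=state();print(s)
E
```

```text
top [[-0.238, 0.95, -0.201, 0.332], [-0.971, -0.233, 0.051, 0.023], [0.001, 0.207, 0.978, 1.21], [0.0, 0.0, 0.0, 1.0]]
pastry_board [([0.43, 0.122, 0.018], 0.59)]
stop_rail [([0.421, 0.25, 0.048], 0.97)]
rolling_pin [([0.442, 0.034, 0.063], 0.62)]
shaker_mid []
egg_timer [([0.652, 0.073, 0.04], 0.76)]
butter_dish [([0.681, 0.207, 0.057], 0.88), ([0.441, 0.035, 0.062], 0.27)]
mug_blue [([0.72, -0.039, 0.026], 0.9)]
scene [[0.891, 0.254, -0.376, 0.139], [-0.454, 0.509, -0.732, -0.891], [0.006, 0.823, 0.568, 0.731], [0.0, 0.0, 0.0, 1.0]]
pastry_board [([0.429, 0.087, 0.019], 0.64)]
stop_rail [([0.416, 0.244, 0.047], 0.74)]
rolling_pin [([0.432, 0.016, 0.05], 0.63)]
shaker_mid [([0.452, -0.237, 0.049], 0.75), ([0.651, 0.05, 0.033], 0.66)]
egg_timer [([0.647, 0.05, 0.033], 0.59)]
butter_dish [([0.68, 0.182, 0.042], 0.87), ([0.701, -0.056, 0.07], 0.63)]
mug_blue [([0.703, -0.055, 0.072], 0.69)]
{'time': 0.8, 'joint_pos': array([ 1.08601634e+00,  5.26496249e-02,  1.61283154e+00, -1.89012523e-05,
        1.47599578e+00, -1.18961150e-01]), 'joint_vel': array([ 4.33341873e-04,  1.16696405e-03, -1.39449252e-03, -4.08878179e-04,
        3.74686700e-05, -1.23048414e-03]), 'joint_efforts': array([-2.30839905e-03, -3.93650329e+01, -3.70429945e+01, -2.88500578e-04,
        5.77105602e-04, -2.24200541e-06]), 'tool_pos': array([0.22355702, 0.5836596 , 0.25337578]), 'tool_rot': array([2.61831899e-05, 1.81890345e-01, 9.83318819e-01, 5.24407825e-05]), 'contact_force': array([-1.42406577,  0.28951192,  1.33384389]), 'ft_torque': array([-0.01733272,  0.00864669, -0.00264222]), 'grasp_force': 0.0, 'gripper_width': 0.9979642970955981}
```

View pics/t1.png

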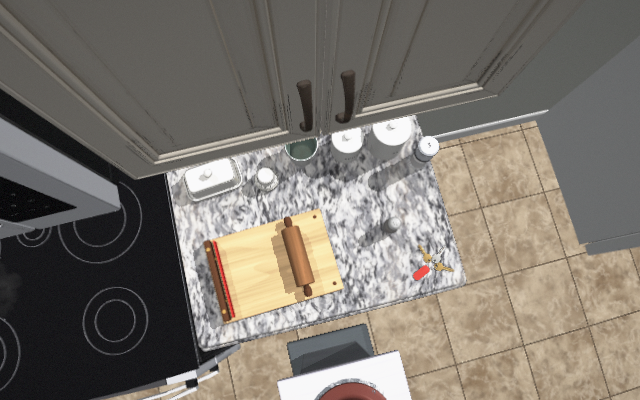

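View pics/s1.png

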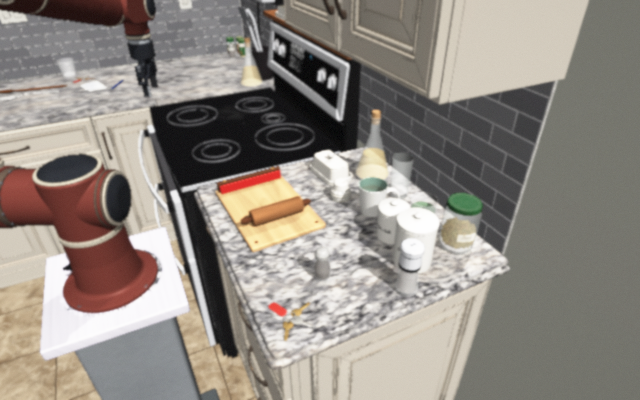

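Top view: board spans about (205-343, 210-320), with the rail and red strip at left (~218,280). The pin runs (288,220)-(308,293) and the shaker is at ~(392,226). In the scene view the shaker is at (322,263).

```bash
python3 - <<'E'
from h import *
im=grab_frame("top")
m={}
for q in("pastry_board","stop_rail","rolling_pin"):
    r=regions_of("top",q);m[q]=r[0]["pixels"];print(q,m[q].sum(),r[0]["score"])
def rect(pts):
    (c,s,a)=cv2.minAreaRect((pts[:,:2]*1000).astype(np.float32));return np.round(c,1),np.round(s,1),round(a,2)
for q,z in(("pastry_board",.016),("stop_rail",.05),("rolling_pin",.04)):
    k=m[q].astype(np.uint8); v,u=np.nonzero(k)
    P=toplane("top",np.c_[u,v],z); print(q,rect(P))
v,u=np.nonzero((m["pastry_board"]|m["rolling_pin"])); print("bp",rect(toplane("top",np.c_[u,v],.016)))
# red strip
hsv=cv2.cvtColor(im,cv2.COLOR_RGB2HSV);red=((hsv[...,0]<6)|(hsv[...,0]>174))&(hsv[...,1]>170)&(hsv[...,2]>90)
red[:, :200]=0;red[:,245:]=0;red[:230]=0;red[330:]=0
v,u=np.nonzero(red);P=toplane("top",np.c_[u,v],.046);print("red",red.sum(),rect(P))
# pin medial line
v,u=np.nonzero(m["rolling_pin"]);P=toplane("top",np.c_[u,v],.04)[:,:2];c=P.mean(0);w=np.linalg.svd(P-c,full_matrices=False)[2][0];print("pin",c,w,np.degrees(np.arctan2(w[1],w[0])))
for n in("top","scene"):
    grab_frame(n)
    for x in regions_of(n,"shaker_mid")[:2]:
        v,u=np.nonzero(x["pixels"]);print(n,x["score"],len(u),u.min(),u.max(),v.min(),v.max(),u.mean(),v.mean())
        print(toplane(n,[[u.mean(),v.mean()]],.045))
crop=im[200:330,195:430];cv2.imwrite("pics/c1.png",cv2.resize(crop,None,fx=3.4,fy=3.4,interpolation=2)[:,:,::-1])
s=grab_frame("scene")[150:300,200:360];cv2.imwrite("pics/c2.png",cv2.resize(s,None,fx=4,fy=4,interpolation=2)[:,:,::-1])
E
```

```text
pastry_board 9022 0.95
stop_rail 747 0.76
rolling_pin 1376 0.8
pastry_board (array([436.4, 101.6]), array([222.8, 320. ]), 2.83)
stop_rail (array([428.8, 244.4]), array([211.4,  26.4]), 3.09)
rolling_pin (array([440.1,  34.1]), array([211.4,  51. ]), 3.03)
bp (array([436.4, 101.6]), array([222.8, 320. ]), 2.83)
red 199 (array([428.3, 227.2]), array([192.4,   6.9]), 2.74)
pin [0.43801639 0.03353324] [-0.99891142 -0.04664734] -177.32633390989983
top 0.75 280 382 401 216 234 391.4392857142857 224.98928571428573
[[ 0.4592892  -0.21918813  0.045     ]]
scene 0.82 520 313 330 247 281 321.3538461538462 264.4019230769231
[[ 0.45548377 -0.22394798  0.045     ]]
```

View pics/c1.png

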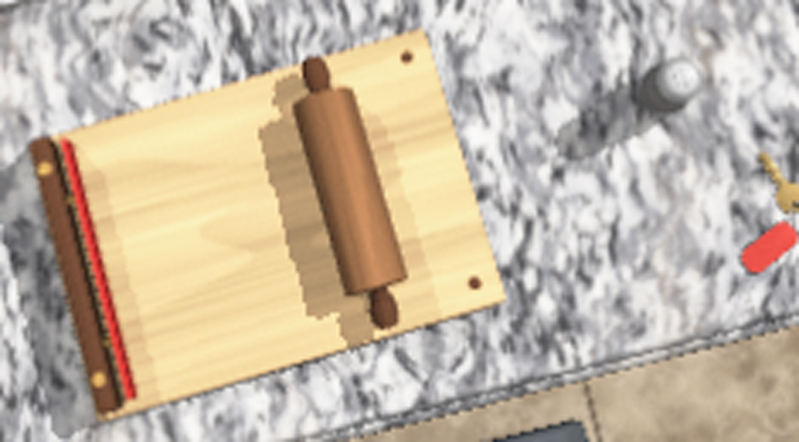

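View pics/c2.png

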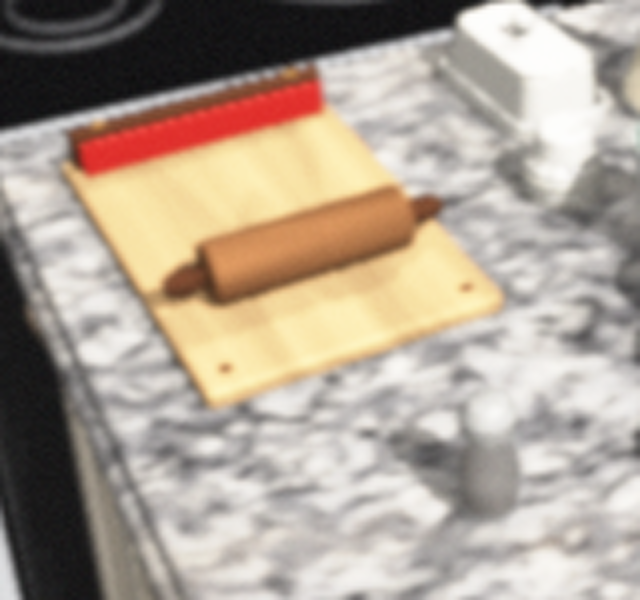

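Board yaw is ≈0.05 rad, centre (0.436, 0.102), and the pin is square to the rail at board y′≈-68 mm. The shaker is at ≈(0.457, -0.222). I'll turn the hand first so both open fingers push the barrel, with tool x pointing to the rail.

Request:
{"name": "apply_moves", "arguments": {
  "targets": [
    {"translation":[0,0,0],"twist":1,"hand":1},
    {"translation":[0,0,0],"twist":1,"hand":1},
    {"translation":[0,0,0],"twist":1,"hand":1},
    {"translation":[0,0,0],"twist":1,"hand":1},
    {"translation":[0,0,0],"twist":1,"hand":1},
    {"translation":[0,0,0],"twist":1,"hand":1},
    {"translation":[0,0,0],"twist":1,"hand":1},
    {"translation":[0,0,0],"twist":1,"hand":1}
  ]
}}

```text
time: 2.05
tool_pos: [0.2235, 0.5836, 0.2533]
tool_rot: [0.0, 0.552, 0.834, -0.0]
contact_force: [-0.7, -0.4, -0.3]
gripper_width: 0.998
grasp_force: 0.0
```

Request:
{"name": "apply_moves", "arguments": {
  "targets": [
    {"translation":[0,0,0],"twist":1,"hand":1},
    {"translation":[0,0,0],"twist":1,"hand":1},
    {"translation":[0,0,0],"twist":1,"hand":1},
    {"translation":[0,0,0],"twist":0.55,"hand":1},
    {"translation":[0,0,0],"twist":0,"hand":1}
  ]
}}

```text
time: 2.55
tool_pos: [0.2235, 0.5836, 0.2533]
tool_rot: [0.0, 0.689, 0.725, -0.0]
contact_force: [0.2, 0.0, 1.0]
gripper_width: 1.003
grasp_force: 0.0
```

Request:
{"name": "apply_moves", "arguments": {
  "targets": [
    {"translation":[-0.45,0.14,0],"twist":0,"hand":1},
    {"translation":[-0.45,0.14,0],"twist":0,"hand":1},
    {"translation":[-0.45,0.14,0],"twist":0,"hand":1},
    {"translation":[-0.45,0.14,0],"twist":0,"hand":1},
    {"translation":[-0.45,0.14,0],"twist":0,"hand":1},
    {"translation":[-0.45,0.14,0],"twist":0,"hand":1},
    {"translation":[-0.45,0.14,0],"twist":0,"hand":1},
    {"translation":[-0.45,0.14,0],"twist":0,"hand":1}
  ]
}}

```text
time: 3.35
tool_pos: [0.3536, 0.228, 0.2536]
tool_rot: [0.0, 0.688, 0.725, 0.001]
contact_force: [1.2, 0.4, 0.1]
gripper_width: 1.004
grasp_force: 0.0
```

Request:
{"name": "apply_moves", "arguments": {
  "targets": [
    {"translation":[-0.45,0.13,0],"twist":0,"hand":1},
    {"translation":[-0.45,0.13,0],"twist":0,"hand":1},
    {"translation":[-0.45,0.13,0],"twist":0,"hand":1},
    {"translation":[-0.45,0.13,0],"twist":0,"hand":1},
    {"translation":[-0.45,0.13,0],"twist":0,"hand":1},
    {"translation":[-0.35,0.1,0],"twist":0,"hand":1},
    {"translation":[0,0,0],"twist":0,"hand":1},
    {"translation":[0,0,0],"twist":0,"hand":1}
  ]
}}

```text
time: 4.15
tool_pos: [0.4413, -0.0267, 0.2533]
tool_rot: [-0.0, 0.69, 0.724, 0.0]
contact_force: [0.7, -0.4, -0.4]
gripper_width: 1.0
grasp_force: 0.0
```

Request:
{"name": "apply_moves", "arguments": {
  "targets": [
    {"translation":[0,0,0.4],"twist":0,"hand":1},
    {"translation":[0,0,0.4],"twist":0,"hand":1},
    {"translation":[0,0,0.4],"twist":0,"hand":1},
    {"translation":[0,0,0.4],"twist":0,"hand":1},
    {"translation":[0,0,0.25],"twist":0,"hand":1},
    {"translation":[0,0,0.15],"twist":0,"hand":1},
    {"translation":[0,0,0.05],"twist":0,"hand":1},
    {"translation":[0,0,0],"twist":0,"hand":1}
  ]
}}

```text
time: 4.95
tool_pos: [0.4408, -0.0252, 0.048]
tool_rot: [-0.001, 0.688, 0.725, -0.0]
contact_force: [-0.5, 0.6, 0.7]
gripper_width: 1.0
grasp_force: 0.0
```

```bash
python3 - <<'E'
from h import *
s=state();print(s["tool_pos"],s["contact_force"])
im=grab_frame("scene");s=im[150:300,180:360];cv2.imwrite("pics/c3.png",cv2.resize(s,None,fx=4,fy=4,interpolation=2)[:,:,::-1])
E
```

```text
[ 0.44080516 -0.02517889  0.04795468] [-0.51308734  0.64986242  0.68019031]
```

View pics/c3.png

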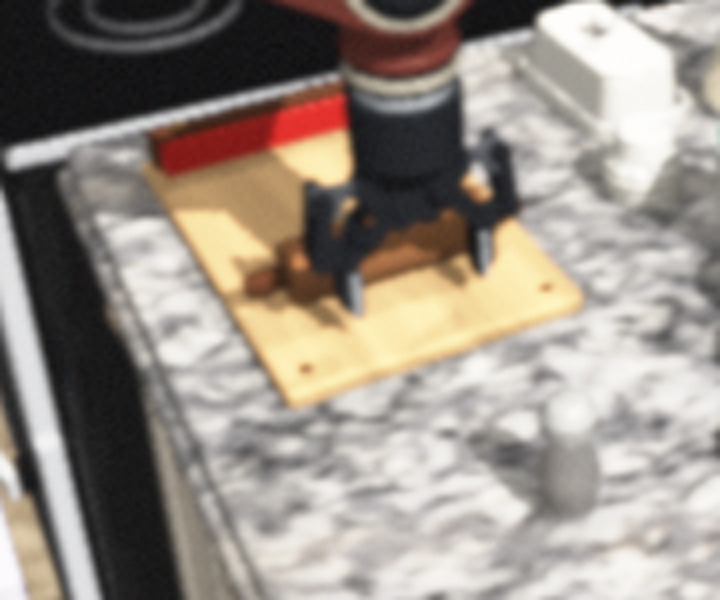

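The fingertips sit behind the pin, just above the board, at crop (355,300) and (485,265), both on the barrel. Lowering 8 mm more, then starting the slow push.

Request:
{"name": "apply_moves", "arguments": {
  "targets": [
    {"translation":[0,0,0.04],"twist":0,"hand":1},
    {"translation":[0,0,0.04],"twist":0,"hand":1},
    {"translation":[0,0,0],"twist":0,"hand":1},
    {"translation":[0.03,0,0],"twist":0,"hand":1},
    {"translation":[0.03,0,0],"twist":0,"hand":1},
    {"translation":[0.03,0,0],"twist":0,"hand":1},
    {"translation":[0.03,0,0],"twist":0,"hand":1},
    {"translation":[0.03,0,0],"twist":0,"hand":1}
  ]
}}

```text
time: 5.8
tool_pos: [0.4406, -0.011, 0.0404]
tool_rot: [0.0, 0.689, 0.725, 0.0]
contact_force: [0.2, 0.6, 0.2]
gripper_width: 1.002
grasp_force: 0.0
```

Request:
{"name": "apply_moves", "arguments": {
  "targets": [
    {"translation":[0.03,0,0],"twist":0,"hand":1},
    {"translation":[0.03,0,0],"twist":0,"hand":1},
    {"translation":[0.03,0,0],"twist":0,"hand":1},
    {"translation":[0.03,0,0],"twist":0,"hand":1},
    {"translation":[0.03,0,0],"twist":0,"hand":1},
    {"translation":[0.03,0,0],"twist":0,"hand":1},
    {"translation":[0.03,0,0],"twist":0,"hand":1},
    {"translation":[0.03,0,0],"twist":0,"hand":1}
  ]
}}

```text
time: 6.6
tool_pos: [0.4393, 0.013, 0.0403]
tool_rot: [-0.0, 0.689, 0.725, -0.0]
contact_force: [0.8, 0.3, -0.9]
gripper_width: 1.002
grasp_force: 0.1
```

Request:
{"name": "apply_moves", "arguments": {
  "targets": [
    {"translation":[0.04,0,0],"twist":0,"hand":1},
    {"translation":[0.04,0,0],"twist":0,"hand":1},
    {"translation":[0.04,0,0],"twist":0,"hand":1},
    {"translation":[0.04,0,0],"twist":0,"hand":1},
    {"translation":[0.04,0,0],"twist":0,"hand":1},
    {"translation":[0.04,0,0],"twist":0,"hand":1},
    {"translation":[0.04,0,0],"twist":0,"hand":1},
    {"translation":[0.04,0,0],"twist":0,"hand":1}
  ]
}}

```text
time: 7.4
tool_pos: [0.4377, 0.045, 0.0403]
tool_rot: [-0.0, 0.689, 0.725, 0.0]
contact_force: [0.5, -0.6, 0.3]
gripper_width: 1.002
grasp_force: 0.1
```

```bash
cat >> h.py <<'E'
X=np.array([.9988,.0497]);Y=np.array([-.0497,.9988]);C=np.array([.4364,.1016])
def brd(p): d=np.array(p)[:2]-C;return (np.array([d@X,d@Y])*1000).round(1)
def pin():
    grab_frame("scene")
    for n in("scene","top"):
        grab_frame(n);r=recognise(n,"rolling_pin");print(n,[(brd(x["point"]),round(x["score"],2)) for x in r[:2]])
    s=state();print("tcp",brd(s["tool_pos"]),s["tool_pos"][2],s["contact_force"].round(1))
E
python3 -c "
from h import *
pin()"
```

```text
scene [(array([ -6.7, -38.8]), 0.95)]
top [(array([-38.5, -13. ]), 0.56)]
tcp [ -1.5 -56.9] 0.04026405696663025 [1.  0.2 0.4]
```

Request:
{"name": "apply_moves", "arguments": {
  "targets": [
    {"translation":[0.04,0,0],"twist":0,"hand":1},
    {"translation":[0.04,0,0],"twist":0,"hand":1},
    {"translation":[0.04,0,0],"twist":0,"hand":1},
    {"translation":[0.04,0,0],"twist":0,"hand":1},
    {"translation":[0.04,0,0],"twist":0,"hand":1},
    {"translation":[0.04,0,0],"twist":0,"hand":1},
    {"translation":[0.04,0,0],"twist":0,"hand":1},
    {"translation":[0.04,0,0],"twist":0,"hand":1}
  ]
}}

```text
time: 8.45
tool_pos: [0.4361, 0.077, 0.0403]
tool_rot: [-0.0, 0.689, 0.725, -0.0]
contact_force: [0.1, -0.4, 0.8]
gripper_width: 0.997
grasp_force: 0.1
```

Request:
{"name": "apply_moves", "arguments": {
  "targets": [
    {"translation":[0.04,0,0],"twist":0,"hand":1},
    {"translation":[0.04,0,0],"twist":0,"hand":1},
    {"translation":[0.04,0,0],"twist":0,"hand":1},
    {"translation":[0.04,0,0],"twist":0,"hand":1},
    {"translation":[0.04,0,0],"twist":0,"hand":1},
    {"translation":[0.04,0,0],"twist":0,"hand":1},
    {"translation":[0.04,0,0],"twist":0,"hand":1},
    {"translation":[0.04,0,0],"twist":0,"hand":1}
  ]
}}

```text
time: 9.25
tool_pos: [0.4345, 0.1089, 0.0403]
tool_rot: [-0.0, 0.689, 0.725, -0.0]
contact_force: [0.6, -1.1, -0.0]
gripper_width: 1.0
grasp_force: 0.1
```

Request:
{"name": "apply_moves", "arguments": {
  "targets": [
    {"translation":[0.04,0,0],"twist":0,"hand":1},
    {"translation":[0.04,0,0],"twist":0,"hand":1},
    {"translation":[0.04,0,0],"twist":0,"hand":1},
    {"translation":[0.04,0,0],"twist":0,"hand":1},
    {"translation":[0.03,0,0],"twist":0,"hand":1},
    {"translation":[0.03,0,0],"twist":0,"hand":1},
    {"translation":[0.02,0,0],"twist":0,"hand":1},
    {"translation":[0.02,0,0],"twist":0,"hand":1}
  ]
}}

```text
time: 10.05
tool_pos: [0.4332, 0.1347, 0.0403]
tool_rot: [-0.0, 0.689, 0.725, -0.0]
contact_force: [0.2, -0.1, -0.5]
gripper_width: 1.0
grasp_force: 0.0
```

```bash
python3 -c "
from h import *
pin()
im=grab_frame('top')[190:340,190:350];cv2.imwrite('pics/c4.png',cv2.resize(im,None,fx=3.9,fy=3.9,interpolation=2)[:,:,::-1])
im=grab_frame('scene')[150:300,180:360];cv2.imwrite('pics/c5.png',cv2.resize(im,None,fx=4,fy=4,interpolation=2)[:,:,::-1])"
```

```text
scene [(array([-3., 51.]), 0.83)]
top [(array([-40.1,  74.4]), 0.81)]
tcp [-1.5 33. ] 0.040303741056100406 [ 0.1  0.1 -0.1]
```

View pics/c5.png

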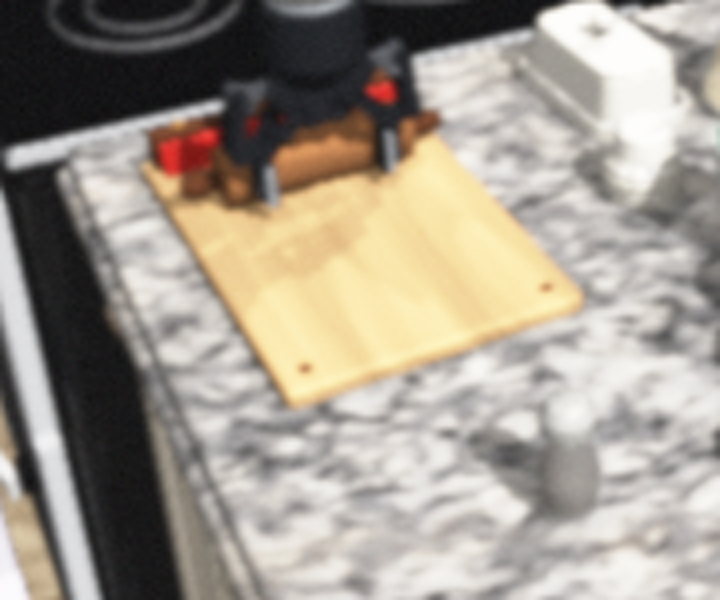

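Pin still flat against both fingers and square, short of the strip. Closing in more slowly.

Request:
{"name": "apply_moves", "arguments": {
  "targets": [
    {"translation":[0.03,0,0],"twist":0,"hand":1},
    {"translation":[0.03,0,0],"twist":0,"hand":1},
    {"translation":[0.03,0,0],"twist":0,"hand":1},
    {"translation":[0.03,0,0],"twist":0,"hand":1},
    {"translation":[0.03,0,0],"twist":0,"hand":1},
    {"translation":[0.02,0,0],"twist":0,"hand":1},
    {"translation":[0.02,0,0],"twist":0,"hand":1},
    {"translation":[0.02,0,0],"twist":0,"hand":1}
  ]
}}

```text
time: 11.2
tool_pos: [0.4322, 0.1557, 0.0403]
tool_rot: [-0.0, 0.689, 0.725, -0.0]
contact_force: [0.0, -0.4, -0.0]
gripper_width: 0.996
grasp_force: 0.1
```

Request:
{"name": "apply_moves", "arguments": {
  "targets": [
    {"translation":[0.01,0,0],"twist":0,"hand":1},
    {"translation":[0.01,0,0],"twist":0,"hand":1},
    {"translation":[0.01,0,0],"twist":0,"hand":1},
    {"translation":[0,0,0],"twist":0,"hand":1}
  ]
}}

```text
time: 11.6
tool_pos: [0.4321, 0.1586, 0.0403]
tool_rot: [0.0, 0.689, 0.725, 0.0]
contact_force: [0.6, -0.3, 0.3]
gripper_width: 1.001
grasp_force: 0.0
```

Request:
{"name": "apply_moves", "arguments": {
  "targets": [
    {"translation":[0.01,0,0],"twist":0,"hand":1},
    {"translation":[0.01,0,0],"twist":0,"hand":1},
    {"translation":[0.01,0,0],"twist":0,"hand":1},
    {"translation":[0,0,0],"twist":0,"hand":1}
  ]
}}

```text
time: 12.0
tool_pos: [0.4319, 0.1616, 0.0403]
tool_rot: [-0.0, 0.689, 0.725, 0.0]
contact_force: [-0.8, -1.1, -0.1]
gripper_width: 0.998
grasp_force: 0.0
```

Request:
{"name": "apply_moves", "arguments": {
  "targets": [
    {"translation":[0.01,0,0],"twist":0,"hand":1},
    {"translation":[0.01,0,0],"twist":0,"hand":1},
    {"translation":[0,0,0],"twist":0,"hand":1}
  ]
}}

```text
time: 12.3
tool_pos: [0.4318, 0.1636, 0.0403]
tool_rot: [-0.0, 0.689, 0.725, 0.0]
contact_force: [0.1, -0.1, -0.4]
gripper_width: 0.999
grasp_force: 0.0
```

Request:
{"name": "apply_moves", "arguments": {
  "targets": [
    {"translation":[0.01,0,0],"twist":0,"hand":1},
    {"translation":[0.01,0,0],"twist":0,"hand":1},
    {"translation":[0,0,0],"twist":0,"hand":1}
  ]
}}

```text
time: 12.6
tool_pos: [0.4317, 0.1656, 0.0403]
tool_rot: [-0.0, 0.689, 0.725, 0.0]
contact_force: [-0.2, 0.1, 0.1]
gripper_width: 1.0
grasp_force: 0.0
```

Request:
{"name": "apply_moves", "arguments": {
  "targets": [
    {"translation":[0.01,0,0],"twist":0,"hand":1},
    {"translation":[0.01,0,0],"twist":0,"hand":1},
    {"translation":[0,0,0],"twist":0,"hand":1}
  ]
}}

```text
time: 12.9
tool_pos: [0.4316, 0.1676, 0.0403]
tool_rot: [-0.0, 0.689, 0.725, 0.0]
contact_force: [1.1, 0.9, 0.1]
gripper_width: 1.0
grasp_force: 0.0
```

Request:
{"name": "apply_moves", "arguments": {
  "targets": [
    {"translation":[0.01,0,0],"twist":0,"hand":1},
    {"translation":[0.01,0,0],"twist":0,"hand":1},
    {"translation":[0,0,0],"twist":0,"hand":1}
  ]
}}

```text
time: 13.2
tool_pos: [0.4315, 0.1687, 0.0403]
tool_rot: [0.001, 0.689, 0.725, -0.001]
contact_force: [-0.0, -4.6, 1.7]
gripper_width: 1.0
grasp_force: 2.4
```

Strip touched (-4.6 N). Adding small increments.

Request:
{"name": "apply_moves", "arguments": {
  "targets": [
    {"translation":[0.005,0,0],"twist":0,"hand":1},
    {"translation":[0,0,0],"twist":0,"hand":1}
  ]
}}

```text
time: 13.4
tool_pos: [0.4315, 0.1688, 0.0403]
tool_rot: [0.001, 0.689, 0.725, -0.001]
contact_force: [-0.1, -6.8, 2.4]
gripper_width: 0.998
grasp_force: 3.4
```

Request:
{"name": "apply_moves", "arguments": {
  "targets": [
    {"translation":[0.002,0,0],"twist":0,"hand":1},
    {"translation":[0,0,0],"twist":0,"hand":1},
    {"translation":[0,0,0],"twist":0,"hand":1},
    {"translation":[0,0,0],"twist":0,"hand":1},
    {"translation":[0,0,0],"twist":0,"hand":1},
    {"translation":[0,0,0],"twist":0,"hand":1},
    {"translation":[0,0,0],"twist":0,"hand":1},
    {"translation":[0,0,0],"twist":0,"hand":1}
  ]
}}

```text
time: 14.2
tool_pos: [0.4315, 0.1687, 0.0403]
tool_rot: [0.001, 0.689, 0.725, -0.001]
contact_force: [-0.9, -7.0, 2.2]
gripper_width: 0.999
grasp_force: 3.8
```

Request:
{"name": "apply_moves", "arguments": {
  "targets": [
    {"translation":[0,0,0],"twist":0,"hand":1},
    {"translation":[0,0,0],"twist":0,"hand":1},
    {"translation":[0,0,0],"twist":0,"hand":1},
    {"translation":[0,0,0],"twist":0,"hand":1},
    {"translation":[0,0,0],"twist":0,"hand":1}
  ]
}}

```text
time: 14.7
tool_pos: [0.4315, 0.1688, 0.0403]
tool_rot: [0.001, 0.689, 0.725, -0.001]
contact_force: [-0.3, -6.9, 2.4]
gripper_width: 1.003
grasp_force: 3.8
```

```bash
python3 -c "
from h import *
pin()
im=grab_frame('scene')[150:250,180:340];cv2.imwrite('pics/c6.png',cv2.resize(im,None,fx=5,fy=5,interpolation=2)[:,:,::-1])"
```

```text
scene [(array([-4. , 82.5]), 0.9)]
top [(array([-39.6, 108.4]), 0.63)]
tcp [-1.5 67.3] 0.04029267545691936 [ 0.5 -6.8  1.3]
```

View pics/c6.png

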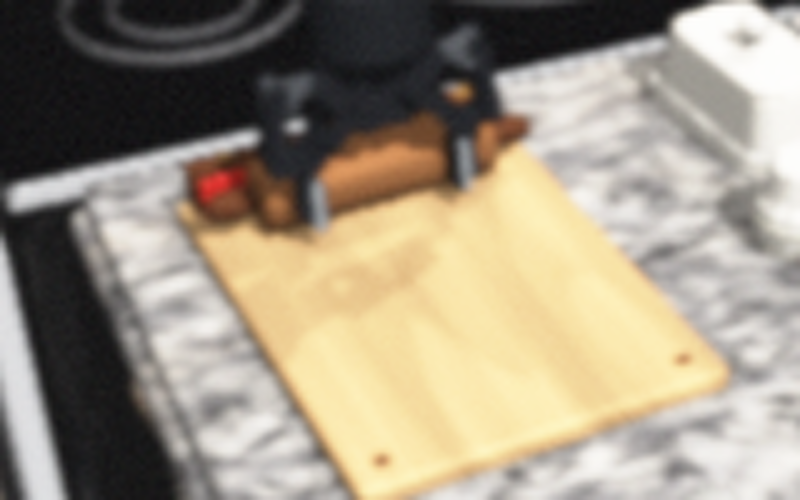

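The pin lies square against the strip between the fingers, handles at (230,205) and (510,128). One more light hold nearer 8 N, then back off gently.

Request:
{"name": "apply_moves", "arguments": {
  "targets": [
    {"translation":[0.002,0,0],"twist":0,"hand":1},
    {"translation":[0,0,0],"twist":0,"hand":1},
    {"translation":[0,0,0],"twist":0,"hand":1},
    {"translation":[0,0,0],"twist":0,"hand":1},
    {"translation":[0,0,0],"twist":0,"hand":1},
    {"translation":[0,0,0],"twist":0,"hand":1},
    {"translation":[0,0,0],"twist":0,"hand":1},
    {"translation":[0,0,0],"twist":0,"hand":1}
  ]
}}

```text
time: 15.8
tool_pos: [0.4316, 0.1688, 0.0403]
tool_rot: [0.001, 0.689, 0.725, -0.002]
contact_force: [-1.1, -8.0, 2.7]
gripper_width: 0.997
grasp_force: 4.2
```

Request:
{"name": "apply_moves", "arguments": {
  "targets": [
    {"translation":[0,0,0],"twist":0,"hand":1},
    {"translation":[0,0,0],"twist":0,"hand":1},
    {"translation":[0,0,0],"twist":0,"hand":1}
  ]
}}

```text
time: 16.1
tool_pos: [0.4315, 0.1688, 0.0403]
tool_rot: [0.001, 0.689, 0.725, -0.002]
contact_force: [-0.4, -9.3, 2.6]
gripper_width: 1.001
grasp_force: 4.2
```

Request:
{"name": "apply_moves", "arguments": {
  "targets": [
    {"translation":[-0.005,0,0],"twist":0,"hand":1},
    {"translation":[-0.005,0,0],"twist":0,"hand":1},
    {"translation":[-0.01,0,0],"twist":0,"hand":1},
    {"translation":[-0.03,0,0],"twist":0,"hand":1},
    {"translation":[-0.1,0,0],"twist":0,"hand":1},
    {"translation":[-0.2,0,0],"twist":0,"hand":1},
    {"translation":[-0.25,0,-0.2],"twist":0,"hand":1},
    {"translation":[-0.2,0,-0.4],"twist":0,"hand":1}
  ]
}}

```text
time: 16.9
tool_pos: [0.4324, 0.0892, 0.0975]
tool_rot: [-0.003, 0.689, 0.725, -0.003]
contact_force: [0.7, -0.4, -0.3]
gripper_width: 0.998
grasp_force: 0.0
```

Request:
{"name": "apply_moves", "arguments": {
  "targets": [
    {"translation":[-0.2,0,-0.4],"twist":0,"hand":1},
    {"translation":[-0.4,0,-0.2],"twist":0,"hand":1},
    {"translation":[-0.45,0,0],"twist":0,"hand":1},
    {"translation":[-0.45,0,0],"twist":0,"hand":1},
    {"translation":[-0.2,0,0],"twist":0,"hand":1},
    {"translation":[0,0,0],"twist":0,"hand":1}
  ]
}}

```text
time: 17.5
tool_pos: [0.4439, -0.0818, 0.1606]
tool_rot: [0.0, 0.691, 0.723, 0.0]
contact_force: [-0.1, 0.1, -1.2]
gripper_width: 0.995
grasp_force: 0.0
```

```bash
python3 - <<'E'
from h import *
pin();s=state();print(s["tool_pos"])
im=save('top','pics/t2.png')
for q,z in(("rolling_pin",.04),("stop_rail",.05)):
    r=regions_of("top",q);v,u=np.nonzero(r[0]["pixels"]);P=toplane("top",np.c_[u,v],z)[:,:2];c,sz,a=cv2.minAreaRect((P*1000).astype(np.float32));print(q,r[0]["score"],brd(np.array(c)/1000),np.round(sz,1),a,brd(P.mean(0)))
for n in("top","scene"):
    grab_frame(n)
    r=regions_of(n,"shaker_mid")
    for x in r[:2]:
        v,u=np.nonzero(x["pixels"]);print(n,x["score"],len(u),u.min(),u.max(),v.min(),v.max(),toplane(n,[[u.mean(),v.mean()]],.047))
    r=recognise(n,"shaker_mid");print([(x["point"],x["score"]) for x in r[:2]])
im=np.vstack([cv2.resize(im[190:340,190:430],None,fx=3,fy=3,interpolation=2)]);cv2.imwrite('pics/c7.png',im[:,:,::-1])
E
```

```text
scene [(array([-39.3,  84. ]), 0.76)]
top [(array([ 0.1, 98.7]), 0.97), (array([ -4.4, 147.8]), 0.56)]
tcp [  -1.6 -180. ] 0.16005959787604054 [-0.6  0.2 -1.1]
[ 0.44377328 -0.07829274  0.1600596 ]
rolling_pin 0.71 [  1.4 102. ] [211.3  52.4] 2.9818477630615234 [ -0.3 102.4]
stop_rail 0.82 [  0.6 142.6] [207.7  20.3] 3.265185594558716 [ -2.5 142.2]
top 0.55 122 392 401 216 232 [[ 0.45923308 -0.23104844  0.047     ]]
[([0.4531, -0.2234, 0.0831], 0.71), ([0.7164, -0.0395, 0.03], 0.69)]
scene 0.74 491 313 330 247 280 [[ 0.45528138 -0.2254141   0.047     ]]
[([0.4522, -0.2364, 0.049], 0.71)]
```

View pics/c7.png

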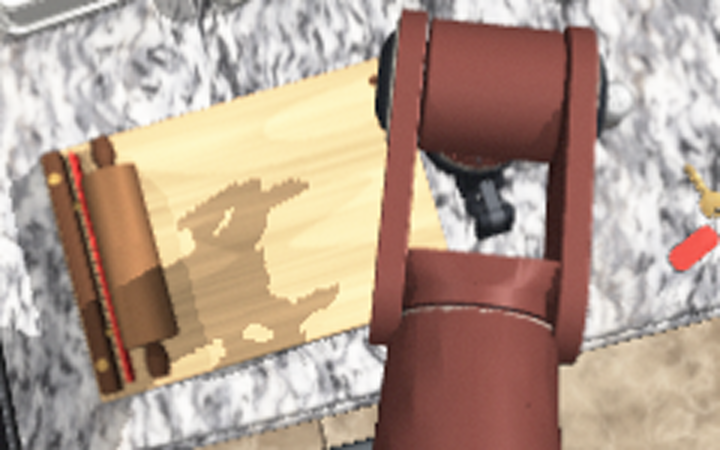

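Pin is flush at the rail (red strip edge at ~(75-128,155-380), pin parallel beside it). Now the shaker, at ≈(0.457, -0.222).

Request:
{"name": "apply_moves", "arguments": {
  "targets": [
    {"translation":[-0.4,0.02,0],"twist":0,"hand":1},
    {"translation":[-0.4,0.02,0],"twist":0,"hand":1},
    {"translation":[-0.4,0.02,0],"twist":0,"hand":1},
    {"translation":[-0.24,0,0],"twist":0,"hand":1},
    {"translation":[0,0,0],"twist":0,"hand":1},
    {"translation":[0,0,0],"twist":0,"hand":1}
  ]
}}

```text
time: 18.8
tool_pos: [0.457, -0.2228, 0.1601]
tool_rot: [-0.0, 0.69, 0.724, 0.0]
contact_force: [-0.6, -0.0, 0.5]
gripper_width: 0.997
grasp_force: 0.0
```

Request:
{"name": "apply_moves", "arguments": {
  "targets": [
    {"translation":[0,0,0.2],"twist":0,"hand":1},
    {"translation":[0,0,0.2],"twist":0,"hand":1},
    {"translation":[0,0,0.1],"twist":0,"hand":1},
    {"translation":[0,0,0],"twist":0,"hand":1}
  ]
}}

```text
time: 19.2
tool_pos: [0.456, -0.2211, 0.1084]
tool_rot: [-0.002, 0.689, 0.725, -0.0]
contact_force: [-0.5, 0.9, 0.1]
gripper_width: 0.998
grasp_force: 0.0
```

```bash
python3 - <<'E'
from h import *
s=state();print(s["tool_pos"],s["contact_force"])
im=grab_frame("scene")[190:310,240:400];cv2.imwrite("pics/c8.png",cv2.resize(im,None,fx=5,fy=5,interpolation=2)[:,:,::-1])
E
```

```text
[ 0.45604635 -0.22105646  0.10842922] [-0.50941661  0.87930978  0.07929329]
```

View pics/c8.png

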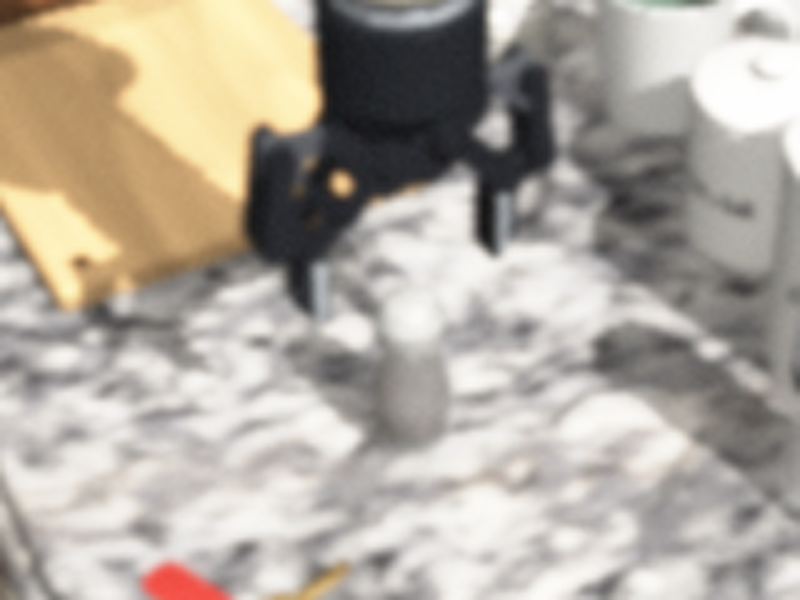

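The fingers (310,300) and (495,245) straddle the shaker top (408,310). Descending and closing.

Request:
{"name": "apply_moves", "arguments": {
  "targets": [
    {"translation":[0,0,0.15],"twist":0,"hand":1},
    {"translation":[0,0,0.15],"twist":0,"hand":1},
    {"translation":[0,0,0.15],"twist":0,"hand":1},
    {"translation":[0,0,0.1],"twist":0,"hand":1},
    {"translation":[0,0,0.05],"twist":0,"hand":1},
    {"translation":[0,0,0],"twist":0,"hand":1}
  ]
}}

```text
time: 19.85
tool_pos: [0.4565, -0.2224, 0.0491]
tool_rot: [-0.001, 0.689, 0.725, -0.0]
contact_force: [0.4, -0.1, 0.1]
gripper_width: 0.999
grasp_force: 0.0
```

Request:
{"name": "apply_moves", "arguments": {
  "targets": [
    {"translation":[0,0,0],"twist":0,"hand":0.6},
    {"translation":[0,0,0],"twist":0,"hand":0.5},
    {"translation":[0,0,0],"twist":0,"hand":0.4},
    {"translation":[0,0,0],"twist":0,"hand":0.3},
    {"translation":[0,0,0],"twist":0,"hand":0.3},
    {"translation":[0,0,0],"twist":0,"hand":0.3},
    {"translation":[0,0,0],"twist":0,"hand":0.3},
    {"translation":[0,0,0],"twist":0,"hand":0.3}
  ]
}}

```text
time: 20.65
tool_pos: [0.458, -0.2236, 0.0517]
tool_rot: [0.001, 0.689, 0.725, 0.0]
contact_force: [-0.5, -1.2, 5.6]
gripper_width: 0.449
grasp_force: 59.9
```

Request:
{"name": "apply_moves", "arguments": {
  "targets": [
    {"translation":[0,0,-0.05],"twist":0,"hand":0.3},
    {"translation":[0,0,-0.1],"twist":0,"hand":0.3},
    {"translation":[0,0,-0.2],"twist":0,"hand":0.3},
    {"translation":[0,0,-0.2],"twist":0,"hand":0.3},
    {"translation":[0,0,-0.05],"twist":0,"hand":0.3},
    {"translation":[0,0,0],"twist":0,"hand":0.3},
    {"translation":[0,0,0],"twist":0,"hand":0.3}
  ]
}}

```text
time: 21.35
tool_pos: [0.4566, -0.2224, 0.1094]
tool_rot: [-0.001, 0.689, 0.725, -0.0]
contact_force: [0.0, -0.3, -0.9]
gripper_width: 0.445
grasp_force: 59.7
```

```bash
python3 - <<'E'
from h import *
s=state();print(s["tool_pos"],s["contact_force"],s["gripper_width"],s["grasp_force"])
im=grab_frame("scene");cv2.imwrite("pics/c9.png",cv2.resize(im[190:310,240:400],None,fx=5,fy=5,interpolation=2)[:,:,::-1])
r=recognise("scene","shaker_mid");print([(x["point"],x["score"]) for x in r[:2]])
K,D,P=cal("scene")
for x in regions_of("scene","shaker_mid")[:2]:
    v,u=np.nonzero(x["pixels"]);print(x["score"],len(u),u.min(),u.max(),v.min(),v.max())
E
```

```text
[ 0.4565681  -0.22239262  0.10941227] [ 0.01228919 -0.30055631 -0.8933534 ] 0.4446837424755073 59.73002889661075
[([0.4546, -0.2346, 0.1011], 0.7)]
0.63 430 313 328 228 263
```

View pics/c9.png

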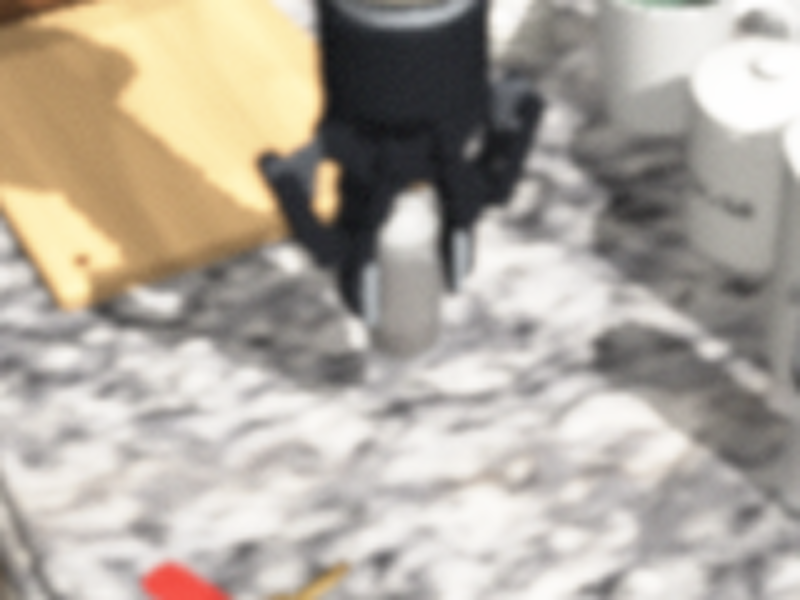

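Shaker held upright (414,290). I'll carry it over the board to ~20 mm behind the pin.

Request:
{"name": "apply_moves", "arguments": {
  "targets": [
    {"translation":[0.2,-0.01,-0.1],"twist":0,"hand":0.3},
    {"translation":[0.4,-0.02,0],"twist":0,"hand":0.3},
    {"translation":[0.4,0,0],"twist":0,"hand":0.3},
    {"translation":[0.4,0,0],"twist":0,"hand":0.3},
    {"translation":[0.4,0,0],"twist":0,"hand":0.3},
    {"translation":[0.4,0,0],"twist":0,"hand":0.3},
    {"translation":[0.4,0,0],"twist":0,"hand":0.3},
    {"translation":[0.4,0,0],"twist":0,"hand":0.3}
  ]
}}

```text
time: 22.3
tool_pos: [0.4384, 0.0782, 0.1197]
tool_rot: [-0.0, 0.689, 0.724, -0.0]
contact_force: [1.3, 0.4, -0.1]
gripper_width: 0.449
grasp_force: 59.7
```

Request:
{"name": "apply_moves", "arguments": {
  "targets": [
    {"translation":[0.3,0,0],"twist":0,"hand":0.3},
    {"translation":[0.2,0,0.1],"twist":0,"hand":0.3},
    {"translation":[0.1,0,0.2],"twist":0,"hand":0.3},
    {"translation":[0,0,0.1],"twist":0,"hand":0.3},
    {"translation":[0,0,0.05],"twist":0,"hand":0.3},
    {"translation":[0,0,0],"twist":0,"hand":0.3},
    {"translation":[0,0,0],"twist":0,"hand":0.3}
  ]
}}

```text
time: 23.0
tool_pos: [0.4366, 0.136, 0.0757]
tool_rot: [0.0, 0.69, 0.724, 0.0]
contact_force: [-0.4, -0.2, -0.9]
gripper_width: 0.445
grasp_force: 59.8
```

```bash
python3 - <<'E'
from h import *
pin()
grab_frame("scene")
r=recognise("scene","shaker_mid");print([(brd(x["point"]),x["point"],x["score"]) for x in r[:2]]);print(state()["tool_rot"])
E
```

```text
scene [(array([-43.8,  84.7]), 0.86)]
top [(array([-39.6,  96.4]), 0.71), (array([ -6.4, -74.4]), 0.61)]
tcp [ 2.  34.7] 0.0759906682446091 [ 0.8  1.  -1.1]
[(array([-5.1, 22.3]), [0.4302, 0.1236, 0.0664], 0.75)]
[2.46509408e-04 6.89322969e-01 7.24454070e-01 2.88726743e-04]
```

Request:
{"name": "apply_moves", "arguments": {
  "targets": [
    {"translation":[0.03,-0.015,0.03],"twist":0,"hand":0.3},
    {"translation":[0.03,0,0.03],"twist":0,"hand":0.3},
    {"translation":[0.03,0,0],"twist":0,"hand":0.3},
    {"translation":[0.02,0,0],"twist":0,"hand":0.3},
    {"translation":[0.02,0,0],"twist":0,"hand":0.3},
    {"translation":[0.01,0,0],"twist":0,"hand":0.3},
    {"translation":[0,0,0],"twist":0,"hand":0.3}
  ]
}}

```text
time: 24.05
tool_pos: [0.434, 0.1506, 0.0694]
tool_rot: [0.0, 0.689, 0.725, 0.0]
contact_force: [-0.5, -0.5, -0.9]
gripper_width: 0.444
grasp_force: 59.8
```

Request:
{"name": "apply_moves", "arguments": {
  "targets": [
    {"translation":[0.01,0,0],"twist":0,"hand":0.3},
    {"translation":[0.01,0,0],"twist":0,"hand":0.3},
    {"translation":[0,0,0],"twist":0,"hand":0.3}
  ]
}}

```text
time: 24.35
tool_pos: [0.4339, 0.1526, 0.0694]
tool_rot: [0.0, 0.689, 0.725, 0.0]
contact_force: [-0.3, -0.5, -1.4]
gripper_width: 0.447
grasp_force: 59.8
```

Request:
{"name": "apply_moves", "arguments": {
  "targets": [
    {"translation":[0.005,0,0],"twist":0,"hand":0.3},
    {"translation":[0.005,0,0],"twist":0,"hand":0.3},
    {"translation":[0,0,0],"twist":0,"hand":0.3}
  ]
}}

```text
time: 24.65
tool_pos: [0.4338, 0.1535, 0.0693]
tool_rot: [0.0, 0.689, 0.725, 0.0]
contact_force: [-0.4, 0.6, -1.2]
gripper_width: 0.448
grasp_force: 59.8
```

Request:
{"name": "apply_moves", "arguments": {
  "targets": [
    {"translation":[0.005,0,0],"twist":0,"hand":0.3},
    {"translation":[0.005,0,0],"twist":0,"hand":0.3},
    {"translation":[0,0,0],"twist":0,"hand":0.3}
  ]
}}

```text
time: 24.95
tool_pos: [0.4337, 0.1545, 0.0693]
tool_rot: [0.0, 0.689, 0.725, -0.0]
contact_force: [0.3, 0.4, -1.1]
gripper_width: 0.449
grasp_force: 59.8
```

Request:
{"name": "apply_moves", "arguments": {
  "targets": [
    {"translation":[0.005,0,0],"twist":0,"hand":0.3},
    {"translation":[0.005,0,0],"twist":0,"hand":0.3},
    {"translation":[0,0,0],"twist":0,"hand":0.3}
  ]
}}

```text
time: 25.25
tool_pos: [0.4338, 0.155, 0.0694]
tool_rot: [0.0, 0.689, 0.725, -0.001]
contact_force: [0.2, -3.5, -0.1]
gripper_width: 0.445
grasp_force: 60.0
```

Request:
{"name": "apply_moves", "arguments": {
  "targets": [
    {"translation":[0.005,0,0],"twist":0,"hand":0.3},
    {"translation":[0,0,0],"twist":0,"hand":0.3}
  ]
}}

```text
time: 25.45
tool_pos: [0.4338, 0.1552, 0.0694]
tool_rot: [0.001, 0.689, 0.725, -0.001]
contact_force: [-0.4, -6.3, 1.6]
gripper_width: 0.446
grasp_force: 60.1
```

Shaker touches the pin. Backing off 2 mm and setting it down.

Request:
{"name": "apply_moves", "arguments": {
  "targets": [
    {"translation":[-0.01,0,0],"twist":0,"hand":0.3},
    {"translation":[-0.01,0,0],"twist":0,"hand":0.3},
    {"translation":[0,0,0.01],"twist":0,"hand":0.3},
    {"translation":[0,0,0.005],"twist":0,"hand":0.3},
    {"translation":[0,0,0],"twist":0,"hand":0.3}
  ]
}}

```text
time: 25.95
tool_pos: [0.4338, 0.1543, 0.0678]
tool_rot: [-0.0, 0.689, 0.725, 0.0]
contact_force: [-0.2, 0.3, -0.4]
gripper_width: 0.444
grasp_force: 59.8
```

Request:
{"name": "apply_moves", "arguments": {
  "targets": [
    {"translation":[0,0,0.005],"twist":0,"hand":0.3},
    {"translation":[0,0,0.005],"twist":0,"hand":0.3},
    {"translation":[0,0,0],"twist":0,"hand":0.3}
  ]
}}

```text
time: 26.25
tool_pos: [0.4339, 0.1542, 0.0677]
tool_rot: [-0.0, 0.689, 0.725, -0.0]
contact_force: [-4.4, -0.3, 5.8]
gripper_width: 0.446
grasp_force: 60.9
```

Request:
{"name": "apply_moves", "arguments": {
  "targets": [
    {"translation":[0,0,-0.006],"twist":0,"hand":0.3},
    {"translation":[0,0,0],"twist":0,"hand":0.3},
    {"translation":[0,0,0],"twist":0,"hand":0.5},
    {"translation":[0,0,0],"twist":0,"hand":0.6},
    {"translation":[0,0,0],"twist":0,"hand":0.8},
    {"translation":[0,0,0],"twist":0,"hand":1},
    {"translation":[0,0,0],"twist":0,"hand":1},
    {"translation":[0,0,0],"twist":0,"hand":1}
  ]
}}

```text
time: 27.05
tool_pos: [0.4338, 0.154, 0.0673]
tool_rot: [-0.0, 0.689, 0.725, -0.0]
contact_force: [0.3, 0.2, 1.2]
gripper_width: 1.0
grasp_force: 0.0
```

Request:
{"name": "apply_moves", "arguments": {
  "targets": [
    {"translation":[0,0,0],"twist":0,"hand":1},
    {"translation":[0,0,-0.1],"twist":0,"hand":1},
    {"translation":[0,0,-0.2],"twist":0,"hand":1},
    {"translation":[0,0,-0.4],"twist":0,"hand":1},
    {"translation":[0,0,-0.4],"twist":0,"hand":1},
    {"translation":[-0.4,0,0],"twist":0,"hand":1},
    {"translation":[-0.4,0,0],"twist":0,"hand":1},
    {"translation":[-0.4,0,0],"twist":0,"hand":1}
  ]
}}

```text
time: 27.85
tool_pos: [0.4401, 0.0331, 0.179]
tool_rot: [0.001, 0.689, 0.725, 0.001]
contact_force: [0.6, 0.7, 0.4]
gripper_width: 1.001
grasp_force: 0.0
```

Request:
{"name": "apply_moves", "arguments": {
  "targets": [
    {"translation":[-0.4,0,0],"twist":0,"hand":1},
    {"translation":[-0.4,0,0],"twist":0,"hand":1},
    {"translation":[-0.4,0,0],"twist":0,"hand":1},
    {"translation":[0,0,0],"twist":0,"hand":1},
    {"translation":[0,0,0],"twist":0,"hand":1}
  ]
}}

```text
time: 28.35
tool_pos: [0.4458, -0.0863, 0.178]
tool_rot: [0.0, 0.69, 0.724, 0.0]
contact_force: [-0.3, -0.1, -0.0]
gripper_width: 1.001
grasp_force: 0.0
```

```bash
python3 - <<'E'
from h import *
pin()
im=grab_frame("top");r=recognise("top","shaker_mid");print([(brd(x["point"]),x["point"],x["score"]) for x in r[:2]])
s=grab_frame("scene");r=recognise("scene","shaker_mid");print([(brd(x["point"]),x["point"],x["score"]) for x in r[:2]])
a=cv2.resize(im[200:330,190:310],(480,520),interpolation=2);b=cv2.resize(s[140:270,200:278],(312,520),interpolation=2)
cv2.imwrite("pics/f.png",np.hstack([a,b])[:,:,::-1])
E
```

```text
scene [(array([-48.1,  83.8]), 0.79)]
top [(array([ 2.4, 98.7]), 0.69)]
tcp [ 1.000e-01 -1.864e+02] 0.17746953306795205 [ 0.4 -0.1  0.1]
[(array([ -5.3, 147.8]), [0.4238, 0.249, 0.0511], 0.7), (array([-6.9, 54.5]), [0.4268, 0.1557, 0.0959], 0.54)]
[(array([-10.6,  40.1]), [0.4238, 0.1411, 0.0573], 0.89), (array([-64.2, 143. ]), [0.3652, 0.2412, 0.0479], 0.65)]
```

View pics/f.png

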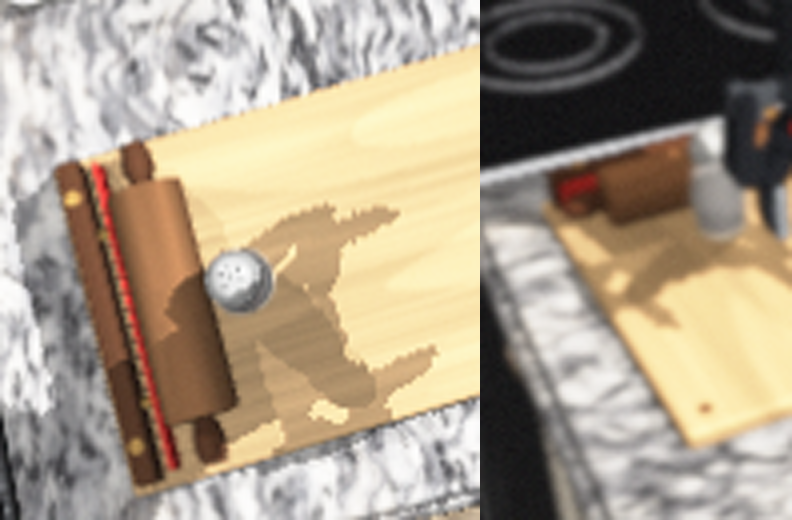

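The picture shows the pin flush along the red strip. The shaker stands upright at (240,280), right behind mid-barrel. Handing in.

```bash
python3 -c "
from plant import *
print(job_done())"
```

```text
the job is handed in; nothing more can be done
None
```

The job is handed in at about 28 s (verdict not reported back): the pin was rolled to the red strip and pressed home at about 7–10 N for over a second, and it lies flush with the shaker upright right behind mid-barrel; I kept clear of the timer, butter dish and mug but did not re-measure them at the end.

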